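Bring the red tin to the tag reader

TASK

Log the red-lidded coffee sample: with a fingertip, gently push on the spokes of the carousel to turn it until the red tin stands squarely in front of the tag reader's window, and only then press the reader's orange button all the way down and let it go. Do not touch, lift or upset the tins, do not grip the carousel, and leave everything else on the table where it is.

Things in the scene. Friction and masses are not known exactly. Their poses are not given: they have to be found in the camera images.
- base: Fixed round foot (110 mm across, 13 mm tall) under the carousel. Origin: on the carousel's vertical axis, at table height. The carousel is an aluminium turntable 204 mm across, top 23 mm above the table, with four tins 90 degrees apart (lids end 59 mm up); a 24 mm centre post carries a star of four steel spokes 82 to 98 mm up and a 40 mm black cap, top 108 mm up
- carousel (a joint): Turn of the carousel about its vertical axis, rad, 0 at the start, grows anticlockwise seen from above. It turns freely either way, many turns, against light friction (about 0.1 N m: some 1 to 2 N at a spoke) and stays where it is left.
- spoke0 (a point): Centre of the 20 mm black ball at the outer end of one spoke, 100 mm from the carousel's axis and 90 mm above the table. The spoke is a straight radial steel bar 12 mm wide and 16 mm tall; it lies midway (45 degrees) between two neighbouring tins and turns with them.
- spoke1 (a point): Centre of the 20 mm black ball at the outer end of the next spoke, 90 degrees anticlockwise from spoke0, 100 mm from the carousel's axis and 90 mm above the table. The spoke is a straight radial steel bar 12 mm wide and 16 mm tall; it lies midway (45 degrees) between two neighbouring tins and turns with them.
- spoke2 (a point): Centre of the 20 mm black ball at the outer end of the next spoke, 180 degrees anticlockwise from spoke0, 100 mm from the carousel's axis and 90 mm above the table. The spoke is a straight radial steel bar 12 mm wide and 16 mm tall; it lies midway (45 degrees) between two neighbouring tins and turns with them.
- spoke3 (a point): Centre of the 20 mm black ball at the outer end of the next spoke, 270 degrees anticlockwise from spoke0, 100 mm from the carousel's axis and 90 mm above the table. The spoke is a straight radial steel bar 12 mm wide and 16 mm tall; it lies midway (45 degrees) between two neighbouring tins and turns with them.
- tin_red: A flat round sample tin 45 mm across and 36 mm tall with a red plastic lid, loose, on one of the four seats of the carousel (its centre 75 mm from the carousel's axis, held by four 8 mm pins). Origin: centre of its underside, 23 mm above the table; z up.
- tin_white: A flat round sample tin 45 mm across and 36 mm tall with a white plastic lid, loose, on one of the four seats of the carousel (its centre 75 mm from the carousel's axis, held by four 8 mm pins). Origin: centre of its underside, 23 mm above the table; z up.
- tin_blue: A flat round sample tin 45 mm across and 36 mm tall with a blue plastic lid, loose, on one of the four seats of the carousel (its centre 75 mm from the carousel's axis, held by four 8 mm pins). Origin: centre of its underside, 23 mm above the table; z up.
- tin_green: A flat round sample tin 45 mm across and 36 mm tall with a green plastic lid, loose, on one of the four seats of the carousel (its centre 75 mm from the carousel's axis, held by four 8 mm pins). Origin: centre of its underside, 23 mm above the table; z up.
- reader_spot (a point): Where the centre of a tin's underside is when it stands squarely before the reader's window: 75 mm from the carousel's axis, 23 mm above the table. The reader, a fixed black box 80 wide, 78 deep, 50 mm tall with a yellow-framed window, stands outside the turntable, 115 to 193 mm from the axis, in the same direction as this point, which differs each time.
- button_top (a point): Centre of the top face of the orange push button (28 mm across, in a grey housing) on top of the reader, 150 mm from the carousel's axis in the direction of reader_spot, about 72 mm above the table. It is pressed straight down.
- button (a joint): Travel of the button in m: 0 released, 0.006 fully down, spring return; fully down takes 4 N.
- bowl: Bystander: white ceramic cupping bowl, 80 mm across, 55 mm tall, standing near the carousel. Origin: centre of its underside.
- mug: Bystander: blue mug, 80 mm across, 90 mm tall. Origin: centre of its underside.
- jar: Bystander: amber jar with a black cap, 70 mm across, 110 mm tall. Origin: centre of its underside.
- brush: Bystander: a cleaning brush lying flat. Origin: on its underside.
- tamper: Bystander: steel tamper, 56 mm across, 85 mm tall. Origin: centre of its underside.

How it is judged:
By the outcome, as a careful person would: the job done as asked, in the order asked, and still so for the second after the job is handed in, with the robot touching nothing.
It also fails if it takes over 72 s, if anything falls off the work surface, if the arm or the gripper's body presses on something with over 40 N, if the wrist force passes 120 N, or if a joint passes its speed limit or range.

ROBOT

A 6-joint arm with a two-finger parallel gripper is mounted at the origin on the work surface. World frame = base frame: x ahead of the robot, y to its left, z up, the work surface at z = 0. Lengths are in mm, angles in degrees, forces in N, time in s.
With the tool pointing down it reaches from about 300 to 1000 mm from the base axis. Payload 5.1 kg.
Tool frame: the origin (TCP) lies at the very end of the fingers, on their centre line; the grasp point (between the pads) lies 19 mm behind it; z points along the fingers, y is the line along which they close (so a half turn about z gives the same grasp; the last joint's range is limited). The gripper opens to 95 mm and grips with 3 to 60 N. Pads are 20 mm wide; open, the fingers measure 119 mm over their backs; the gripper's body (75 mm by 180 mm) begins 59 mm behind the grasp point.
Start: joints at [66.944, 7.093, 94.555, -0, 78.352, -4.733], TCP at [204.366, 617.025, 214.656] pointing down, gripper open.
Joint ranges: [-149.61, 149.61], [-58.7, 133.49], [1.44, 155.28], [-77.14, 257.14], [18.33, 153.61], [-166.67, 166.67]. Speed limits (degrees/s): [147.25, 147.25, 180, 180, 180, 180].

INTERFACE

Orientations are given as [roll, pitch, yaw] about the fixed x, y, z axes, in that order (R = Rz(yaw) Ry(pitch) Rx(roll)).
In Python, from station import arm, grab_frame, calibration, job, nets gives the robot as it stands.
- The arm moves only by the tool apply_moves, never from a script. Its argument "moves" is a list of rows, each an object with "dp": the shift along the tool's x, y, z in cm, a list of three; "spin": the turn about the tool's z in rad. In form: [{"dp": [tx, ty, tz], "spin": spin}, ...]. A call has 1 to 12 rows; each row is the pose to reach, as a shift and turn from the pose commanded when the call began, along the tool's axes at that moment; what a row does not reach only later rows make up. A row lasts 1/8 s, in which the tool goes at most 62.5 mm and 10.7 degrees, less where a joint would pass 70% of its speed; a pose out of reach is approached as far as the arm can. A call with a gripper value outside its range is refused whole. "hand" is the opening in per cent of the stroke, from 0 (shut) to 100 (fully open), set as the call begins (left out, the last holds). The fingers move at their own pace and stop on an object; "squeeze" is the grip in N (left out, the last holds). Time passes only in rows, so rows that repeat a pose let the fingers close. It gives the time, the measured TCP pose, the force, the opening and the grip force at its end, in the units of the state.
- arm.state(): the state, without advancing time (a new reading comes with each control period).
- grab_frame(name): name is "scene" or "top" or "wrist"; returns the picture (400x640x3 uint8, red, green, blue); there is no depth.
- calibration(name): a dict with "intrinsics" (3x3 intrinsics, pixels), "pose" (4x4, takes a point from camera to world coordinates). Camera axes: x right, y down, z forward; pixel columns grow to the right and rows downward; lengths in mm; the calibration is good to about 2 mm. A picture is of the moment at which its call begins: read the wrist's pose just before it. calibration takes no time and is no camera call; for the wrist camera it gives the pose at the moment of the call.
- job.job_done(): hands the job in; it is judged then, once.
Trained networks look in the newest picture that a camera, given by its name, has taken for a name from the list of things; names that differ only in an ending like _2 or _b are one class to them, and where a whole thing is asked for, a point or a joint stands for the part that bears it (a point fixed in the world has none). Each returns a list of dicts, best first, with "confidence" (0 to 1); they miss things now and then, are a little off and sometimes report something else, mostly with a low value. They report only what shows in the picture. A call takes as long as a camera call.
- nets.search_frame(camera, name): "at" ([column, row] in pixels, amid what is visible of it).
- nets.silhouettes(camera, name): "mask" (400x640 bool, what is visible of it) and "at" ([column, row] in pixels, amid what is visible of it).
The state is a dict: "t": time; "joint_positions": joint angles; "dq": joint speeds; "joint_torque": joint torques, N m; "tcp_pos": TCP position; "tool_rot": TCP orientation; "ft_force": force on the tool from outside, world axes, zero at the start; "torque": the same for the moment, N m; "gripper_width": opening from 0.0 (shut) to 1.0 (fully open); "grip_force": force on a finger pad.
Only numpy, scipy, OpenCV 4.12 (cv2) and the standard library are available. Lean on these libraries where they do the work, as an engineer would, in place of code of your own. Each camera call takes 0.05 s, during which the arm holds its last target. There are 200 camera calls.

## Working session

There is one attempt and no reset: what is moved stays moved. The work goes in short steps, Python scripts to look and compute and a tool call to move; the robot and the scene stay as the last step left them, time stands still between calls to the robot, and variables do not carry over. Pictures are saved under pics/ and viewed, at most 10 in all, crops included, and the job is handed in when it is done.

Besides the shell and the picture viewer there is one more tool, called as name(argument=value, ...), one argument or row to a line, values as JSON. apply_moves: Moves the arm, as the interface text tells. Its arguments: {"type":"object","properties":{"moves":{"type":"array"},"hand":{"type":"number"},"squeeze":{"type":"number"}},"required":["moves"]}

```bash
mkdir -p pics; cat > h.py <<'E'
import numpy as np, cv2
from station import arm, grab_frame, calibration, job, nets
def ray(c,px,z):
    k=calibration(c);K=np.array(k["intrinsics"]);T=np.array(k["pose"])
    d=T[:3,:3]@np.linalg.solve(K,[px[0],px[1],1.]);o=T[:3,3]
    return o+d*(z-o[2])/d[2]
def proj(c,p):
    k=calibration(c);K=np.array(k["intrinsics"]);T=np.linalg.inv(np.array(k["pose"]))
    q=K@(T[:3,:3]@np.array(p,float)+T[:3,3]);return q[:2]/q[2]
def save(c,n):
    f=grab_frame(c);cv2.imwrite(f"pics/{n}.png",f[:,:,::-1]);return f
E
python3 - <<'E'
from h import *
a=save("top","a");b=save("scene","b")
cv2.imwrite("pics/ab.png",cv2.resize(np.vstack([a,b]),(480,600),interpolation=cv2.INTER_AREA)[:,:,::-1])
s=arm.state();print(s["t"],s["tcp_pos"],s["tool_rot"],s["ft_force"])
for n,z in [("tin_red",59),("tin_white",59),("tin_blue",59),("tin_green",59),("spoke0",90),("button",72),("base",0),("bowl",55),("mug",90),("jar",110),("brush",10),("tamper",85)]:
  for c in ("top","scene"):
    for r in nets.search_frame(c,n)[:4]: print(n,c,np.round(r["at"]),round(r["confidence"],2),np.round(ray(c,r["at"],z)))
E
```

```text
0.1 [204.12833827 616.51044321 213.51616364] [-1.79892975e+02 -8.95869599e-03  1.61679803e+02] [-0.10913928 -0.42997905 -1.17748173]
tin_red top [298. 210.] 0.48 [464.  32.  59.]
tin_red scene [362. 190.] 0.63 [550.  59.  59.]
tin_red scene [333. 174.] 0.5 [465.  33.  59.]
tin_white top [268. 204.] 0.44 [483. 127.  59.]
tin_white scene [368. 159.] 0.49 [488. 137.  59.]
tin_blue top [270. 170.] 0.59 [589. 120.  59.]
tin_blue top [283. 191.] 0.45 [522.  78.  59.]
tin_blue scene [387. 187.] 0.74 [585. 116.  59.]
tin_green scene [355. 208.] 0.55 [579.  12.  59.]
spoke0 top [287. 190.] 0.72 [522.  65.  90.]
spoke0 scene [364. 192.] 0.7 [572.  46.  90.]
button top [236. 182.] 0.43 [550. 223.  72.]
button scene [407. 155.] 0.59 [550. 218.  72.]
button scene [408. 162.] 0.52 [566. 204.  72.]
base top [286. 189.] 0.9 [535.  72.   0.]
base scene [362. 191.] 0.86 [527.  85.   0.]
bowl top [329. 198.] 0.98 [501. -66.  55.]
bowl scene [302. 206.] 0.71 [488. -86.  55.]
mug top [177. 231.] 0.74 [399. 402.  90.]
mug scene [415.  97.] 0.84 [427. 365.  90.]
jar top [429. 156.] 0.55 [ 621. -370.  110.]
jar scene [238. 322.] 0.92 [ 651. -383.  110.]
brush top [429. 156.] 0.63 [ 638. -394.   10.]
brush scene [470. 158.] 0.72 [643. 385.  10.]
brush scene [238. 322.] 0.25 [ 617. -378.   10.]
tamper top [430. 224.] 0.8 [ 414. -373.   85.]
tamper top [283. 191.] 0.39 [519.  77.  85.]
tamper scene [187. 259.] 0.74 [ 446. -389.   85.]
tamper scene [407. 162.] 0.18 [572. 192.  85.]
```

View pics/a.png

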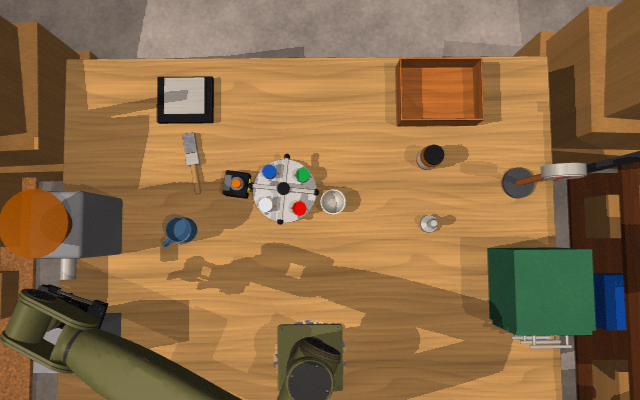

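View pics/b.png

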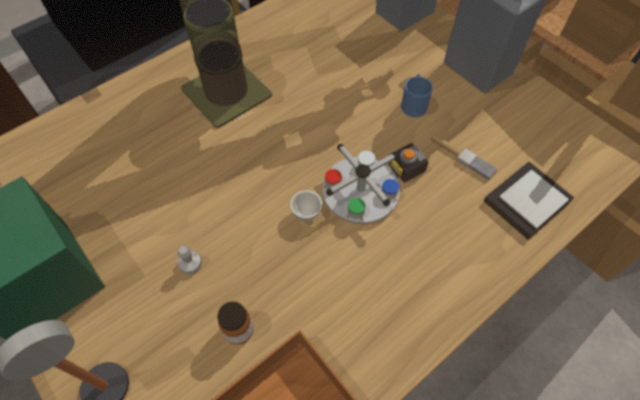

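The top view shows the carousel centred at px (283,189), with the red tin at (299,209). The reader's orange button is at (236,183), and balls are at (287,156), (317,192), (280,222) and (250,188). The scene view agrees. Next I'll go above the carousel for a close wrist view.

```bash
cat >> h.py <<'E'
from scipy.spatial.transform import Rotation as Ro
def tool(p,yaw=None):
    s=arm.state();R=Ro.from_euler("xyz",s["tool_rot"],degrees=True)
    return np.round(R.inv().apply(np.array(p,float)-s["tcp_pos"])/10,2)
E
python3 - <<'E'
from h import *
s=arm.state();R=Ro.from_euler("xyz",s["tool_rot"],degrees=True).as_matrix()
print(R.round(3));T=np.array(calibration("wrist")["pose"]);print(T.round(2))
print("cam in tool",R.T@(T[:3,3]-s["tcp_pos"]), (R.T@T[:3,:3]).round(2)); print(calibration("wrist")["intrinsics"])
print(tool([525,78,330]))
E
```

```text
[[-0.949  0.314  0.   ]
 [ 0.314  0.949  0.   ]
 [-0.     0.    -1.   ]]
[[ 3.1000e-01  9.1000e-01  2.7000e-01  1.2911e+02]
 [ 9.5000e-01 -3.0000e-01 -9.0000e-02  6.4181e+02]
 [-0.0000e+00  2.9000e-01 -9.6000e-01  3.8504e+02]
 [ 0.0000e+00  0.0000e+00  0.0000e+00  1.0000e+00]]
cam in tool [ 7.92342324e+01 -1.26894373e-01 -1.70384070e+02] [[ 0.   -0.96 -0.29]
 [ 1.    0.   -0.  ]
 [ 0.   -0.29  0.96]]
[[284.3398493    0.         321.63660602]
 [  0.         284.3398493  199.26422654]
 [  0.           0.           1.        ]]
[-47.38 -41.09 -11.53]
```

```bash
python3 - <<'E'
from h import *
print(tool([630,98,200]))
E
```

```text
[-56.72 -35.89   1.47]
```

apply_moves(
  moves=[
    {"dp": [-5.2, -3.3, 0.1], "spin": 0},
    {"dp": [-10.4, -6.6, 0.3], "spin": 0},
    {"dp": [-15.6, -9.9, 0.4], "spin": 0},
    {"dp": [-20.8, -13.2, 0.5], "spin": 0},
    {"dp": [-26, -16.4, 0.7], "spin": 0},
    {"dp": [-31.2, -19.7, 0.8], "spin": 0},
    {"dp": [-36.4, -23, 0.9], "spin": 0},
    {"dp": [-41.6, -26.3, 1], "spin": 0},
    {"dp": [-46.8, -29.6, 1.2], "spin": 0},
    {"dp": [-52, -32.9, 1.4], "spin": 0},
    {"dp": [-56.7, -35.9, 1.5], "spin": 0},
    {"dp": [-56.7, -35.9, 1.5], "spin": 0},
  ],
  hand=0,
  squeeze=5,
)

```text
t: 2.8
tcp_pos: [631.4, 94.8, 199.2]
tool_rot: [-180.0, 0.0, 161.4]
ft_force: [-0.2, 0.1, -0.0]
gripper_width: 0.008
grip_force: 0.0
```

```bash
cat > m.py <<'E'
from h import *
import sys
f=save("wrist",sys.argv[1]); s=arm.state();print(s["t"],s["tcp_pos"].round(1) if hasattr(s["tcp_pos"],"round") else s["tcp_pos"],s["ft_force"])
for n,z in [("tin_red",59),("tin_white",59),("tin_blue",59),("tin_green",59),("spoke0",90),("button",72)]:
    for r in nets.silhouettes("wrist",n)[:3]:
        if r["confidence"]<.3: continue
        m=r["mask"];ys,xs=np.nonzero(m)
        print(n,np.round(r["at"]),round(r["confidence"],2),m.sum(),(xs.min(),xs.max(),ys.min(),ys.max()),ray("wrist",[xs.mean(),ys.mean()],z).round(1))
E
python3 m.py w1
```

```text
2.85 [630.3  96.5 199.3] [ 0.10355414  0.00187108 -0.11221877]
tin_red [212.  64.] 0.78 2160 (np.int64(187), np.int64(240), np.int64(36), np.int64(87)) [472.7  34.9  59. ]
tin_white [311.  40.] 0.72 1970 (np.int64(290), np.int64(335), np.int64(10), np.int64(65)) [482.6 137.1  59. ]
tin_blue [335. 142.] 0.97 1450 (np.int64(314), np.int64(355), np.int64(121), np.int64(164)) [586.1 126.8  59. ]
tin_green [242. 167.] 0.83 1524 (np.int64(220), np.int64(265), np.int64(142), np.int64(184)) [574.4  24.6  59. ]
tin_green [419.  74.] 0.6 766 (np.int64(406), np.int64(436), np.int64(58), np.int64(89)) [547.4 231.4  59. ]
spoke0 [276.  99.] 0.83 21008 (np.int64(155), np.int64(385), np.int64(0), np.int64(212)) [528.  89.  90.]
button [418.  71.] 0.92 763 (np.int64(406), np.int64(436), np.int64(58), np.int64(90)) [547.9 226.7  72. ]
```

View pics/w1.png

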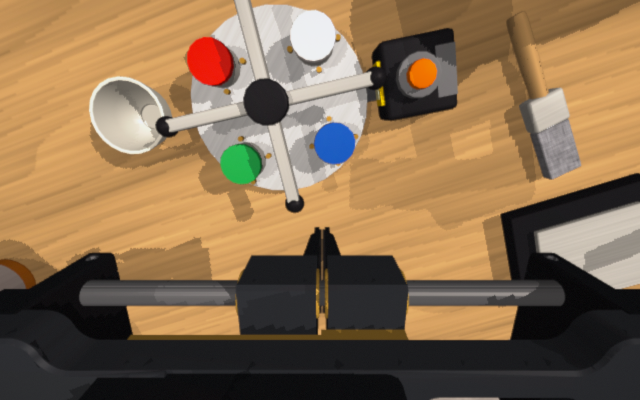

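```bash
cat > fit.py <<'E'
from h import *
from scipy.optimize import least_squares
import sys
def blob(mask,g,r=30):
    n,l,st,c=cv2.connectedComponentsWithStats(mask.astype(np.uint8))
    i=[j for j in range(1,n) if st[j,4]>40 and np.hypot(*(c[j]-g))<r]
    return max(i,key=lambda j:st[j,4]) and c[max(i,key=lambda j:st[j,4])],st[max(i,key=lambda j:st[j,4]),4]
def fit(f,cam="wrist",ax0=(527,80)):
    h=cv2.cvtColor(f,cv2.COLOR_RGB2HSV).astype(int);H,S,V=h[...,0],h[...,1],h[...,2]
    M={"red":((H<6)|(H>174))&(S>200)&(V>90),"blue":(H>100)&(H<125)&(S>130)&(V>80),"green":(H>45)&(H<80)&(S>120)&(V>60),"orange":(H>6)&(H<16)&(S>200)&(V>170)}
    P={}
    for k,m in M.items():
        m=cv2.morphologyEx(m.astype(np.uint8),cv2.MORPH_OPEN,np.ones((3,3)))
        n,l,st,c=cv2.connectedComponentsWithStats(m)
        js=[j for j in range(1,n) if 250<st[j,4]<3500 and np.linalg.norm(ray(cam,c[j],59)[:2]-ax0)<230]
        if js: j=max(js,key=lambda j:st[j,4]);P[k]=c[j];print(k,c[j].round(1),st[j,:].tolist(),ray(cam,c[j],72 if k=="orange" else 56).round(1))
    return P
E
python3 - <<'E'
from fit import *
f=cv2.imread("pics/w1.png")[:,:,::-1].copy()
P=fit(f)
V=f.max(2)
for g,z in [((166,127),90),((295,204),90),((377,77),90),((266,102),104)]:
    m=np.zeros(V.shape,bool);r=14 if z==90 else 28
    x,y=g;m[y-r:y+r,x-r:x+r]=V[y-r:y+r,x-r:x+r]<45
    n,l,st,c=cv2.connectedComponentsWithStats(m.astype(np.uint8));j=1+np.argmax(st[1:,4]);print(g,c[j].round(1),st[j].tolist(),ray("wrist",c[j],z).round(1))
E
```

```text
red [209.4  60.9] [187, 37, 46, 48, 1692] [469.2  32.3  56. ]
blue [334.2 142.9] [314, 123, 41, 41, 1301] [586.1 127.4  56. ]
green [240.6 163.6] [221, 144, 41, 40, 1283] [575.2  21.6  56. ]
orange [421.5  73.9] [410, 59, 26, 29, 552] [547.9 227.1  72. ]
(166, 127) [163.5 127.4] [157, 117, 20, 20, 179] [517.7 -23.9  90. ]
(295, 204) [294.9 205.5] [286, 197, 17, 15, 137] [630.8  69.1  90. ]
(377, 77) [381.2  76.8] [368, 63, 23, 28, 461] [539.3 185.5  90. ]
(266, 102) [265.7 101.8] [245, 79, 44, 46, 1521] [527.9  79.9 104. ]
```

Everything fits. The axis is at (527.8, 79.8), the reader direction is 82.2°, and the red tin is at -140.9°, so the carousel must turn about 136.9° clockwise. I'll push the spoke now at 84.1° with closed fingertips at r≈67 and z≈85.

```bash
cat >> h.py <<'E'
AX=np.array([527.8,79.8])
def pol(r,a,z): return [AX[0]+r*np.cos(np.radians(a)),AX[1]+r*np.sin(np.radians(a)),z]
E
python3 - <<'E'
from h import *
s=arm.state();print(s["tcp_pos"],s["tool_rot"])
for p in [pol(67,112,140),pol(67,112,85)]: print(tool(p))
p0=np.array(pol(67,112,85));R=Ro.from_euler("xyz",[180,0,161.5],degrees=True)
for a in list(range(104,-35,-8)): print(a,(R.inv().apply(np.array(pol(67,a,85))-p0)/10).round(2))
E
```

```text
[629.18191722  99.16720622 199.90110872] [1.79990046e+02 1.22885101e-02 1.61778473e+02]
[13.35  0.11  5.99]
[13.35  0.1  11.49]
104 [-0.75  0.56  0.  ]
96 [-1.57  1.    0.  ]
88 [-2.45  1.33  0.  ]
80 [-3.36  1.53  0.  ]
72 [-4.29  1.61  0.  ]
64 [-5.23  1.55  0.  ]
56 [-6.14  1.36  0.  ]
48 [-7.02  1.05  0.  ]
40 [-7.85  0.62  0.  ]
32 [-8.61  0.08  0.  ]
24 [-9.29 -0.57 -0.  ]
16 [-9.87 -1.3  -0.  ]
8 [-10.35  -2.11  -0.  ]
0 [-10.71  -2.97  -0.  ]
-8 [-10.94  -3.87  -0.  ]
-16 [-11.04  -4.8   -0.  ]
-24 [-11.02  -5.74  -0.  ]
-32 [-10.87  -6.66  -0.  ]
```

apply_moves(
  moves=[
    {"dp": [5, 0, 1], "spin": 0},
    {"dp": [9.5, 0, 3], "spin": 0},
    {"dp": [13.4, 0.1, 5], "spin": 0},
    {"dp": [13.4, 0.1, 6], "spin": 0},
    {"dp": [13.4, 0.1, 8.5], "spin": 0},
    {"dp": [13.4, 0.1, 10.5], "spin": 0},
    {"dp": [13.4, 0.1, 11.5], "spin": 0},
    {"dp": [13.4, 0.1, 11.5], "spin": 0},
    {"dp": [13.4, 0.1, 11.5], "spin": 0},
    {"dp": [13.4, 0.1, 11.5], "spin": 0},
  ],
)

```text
t: 4.4
tcp_pos: [503.7, 141.2, 85.7]
tool_rot: [180.0, 0.1, 161.7]
ft_force: [-1.2, -0.8, 0.2]
gripper_width: 0.006
grip_force: 0.0
```

```bash
python3 - <<'E'
from h import *
s=arm.state();print(s["tcp_pos"],s["tool_rot"],s["ft_force"],pol(67,112,85),tool(pol(67,112,85)))
E
```

```text
[503.68467504 141.15449432  85.73286301] [1.79950686e+02 9.66335183e-02 1.61675529e+02] [-1.18098586 -0.84618456  0.22714008] [np.float64(502.70135824113385), np.float64(141.92131825597477), 85] [0.12 0.04 0.07]
```

apply_moves(
  moves=[
    {"dp": [-0.75, 0.55, 0], "spin": 0},
    {"dp": [-1.55, 1.0, 0], "spin": 0},
    {"dp": [-2.45, 1.35, 0], "spin": 0},
    {"dp": [-3.35, 1.55, 0], "spin": 0},
    {"dp": [-4.3, 1.6, 0], "spin": 0},
    {"dp": [-5.25, 1.55, 0], "spin": 0},
    {"dp": [-6.15, 1.35, 0], "spin": 0},
    {"dp": [-7.0, 1.05, 0], "spin": 0},
    {"dp": [-7.85, 0.6, 0], "spin": 0},
    {"dp": [-7.85, 0.6, 0], "spin": 0},
    {"dp": [-7.85, 0.6, 0], "spin": 0},
  ],
)

```text
t: 5.78
tcp_pos: [580.0, 121.9, 85.2]
tool_rot: [180.0, 0.1, 161.7]
ft_force: [-0.1, -0.2, 0.9]
gripper_width: 0.006
grip_force: 0.0
```

```bash
python3 - <<'E'
from fit import *
f=save("wrist","w2");s=arm.state();print(s["t"],s["tcp_pos"],s["ft_force"],pol(67,40,85));fit(f)
E
```

```text
5.825 [579.74425184 122.06109254  85.07383751] [-0.64588785  0.39944072 -0.24857007] [np.float64(579.1249776889715), np.float64(122.86676984899813), 85]
blue [233.2 262.4] [214, 246, 47, 34, 963] [588.1  46.   56. ]
green [134.7 174.7] [101, 144, 69, 63, 3366] [501.6   7.1  56. ]
orange [458.2 148. ] [440, 124, 41, 42, 1079] [551.1 223.1  72. ]
```

View pics/w2.png

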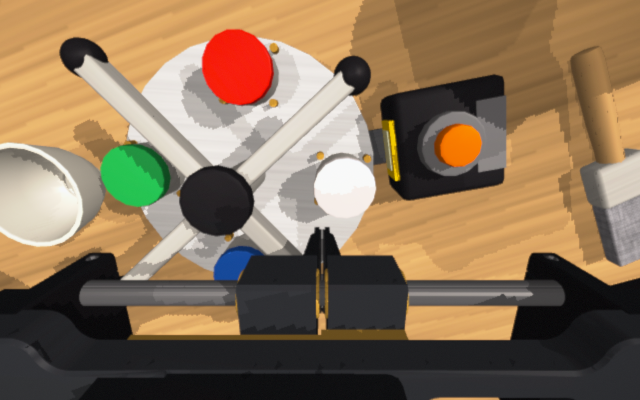

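Green has gone from -50.8° to -109.8°, so the carousel has turned about 59° and 78° remain. The red tin is now at px (238,67). I'll continue and stop short of the target.

apply_moves(
  moves=[
    {"dp": [-0.75, -0.55, 0], "spin": 0},
    {"dp": [-1.45, -1.2, 0], "spin": 0},
    {"dp": [-2.0, -1.9, 0], "spin": 0},
    {"dp": [-2.5, -2.7, 0], "spin": 0},
    {"dp": [-2.85, -3.6, 0], "spin": 0},
    {"dp": [-3.1, -4.5, 0], "spin": 0},
    {"dp": [-3.2, -5.4, 0], "spin": 0},
    {"dp": [-3.2, -6.1, 0], "spin": 0},
    {"dp": [-3.15, -6.7, 0], "spin": 0},
    {"dp": [-3.05, -7.1, 0], "spin": 0},
    {"dp": [-3.0, -7.3, 0], "spin": 0},
    {"dp": [-3.0, -7.3, 0], "spin": 0},
  ],
)

```text
t: 7.32
tcp_pos: [584.8, 43.0, 84.8]
tool_rot: [-180.0, 0.0, 161.7]
ft_force: [0.2, 0.1, -0.3]
gripper_width: 0.007
grip_force: 0.3
```

```bash
python3 - <<'E'
from fit import *
f=save("wrist","w3");s=arm.state();print(s["t"],s["tcp_pos"],s["ft_force"],pol(67,-32,85));P=fit(f)
for k,b in P.items():
    v=ray("wrist",b,72 if k=="orange" else 56)[:2]-AX;print(k,np.hypot(*v).round(1),np.degrees(np.arctan2(v[1],v[0])).round(1))
E
```

```text
7.375 [584.88866605  43.0652421   84.7776042 ] [-0.21769949 -0.21993796  0.53068016] [np.float64(584.6192224424805), np.float64(44.29540929637527), 85]
blue [240.6 169.6] [209, 139, 64, 62, 3119] [527.    1.3  56. ]
orange [587.  100.1] [567, 76, 44, 44, 1234] [552.  223.5  72. ]
blue 78.5 -90.6
orange 145.7 80.4
```

View pics/w3.png

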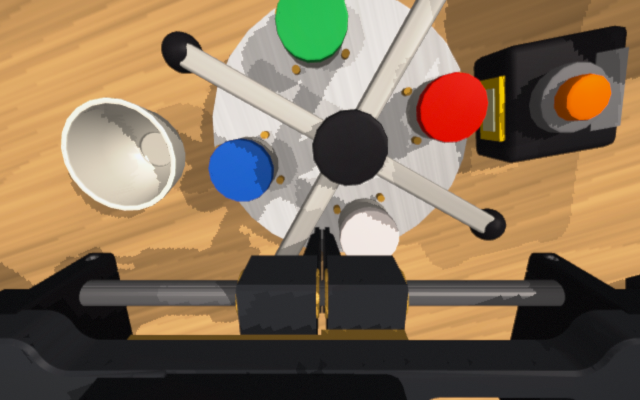

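Red is now at px (453,107), close to the window and a few degrees short. I'll retreat to the first viewpoint to measure it precisely.

```bash
python3 - <<'E'
from h import *
for p in [(590,50,85),(590,50,150),(629.5,98,200)]: print(tool(p))
E
```

```text
[-0.27  0.82 -0.02]
[-0.27  0.82 -6.52]
[ -2.51   6.61 -11.53]
```

apply_moves(
  moves=[
    {"dp": [-0.2, 0.4, 0], "spin": 0},
    {"dp": [-0.3, 0.8, -0.5], "spin": 0},
    {"dp": [-0.3, 0.8, -3], "spin": 0},
    {"dp": [-0.3, 0.8, -6.5], "spin": 0},
    {"dp": [-1.5, 4, -9.5], "spin": 0},
    {"dp": [-2.5, 6.6, -11.5], "spin": 0},
    {"dp": [-2.5, 6.6, -11.5], "spin": 0},
    {"dp": [-2.5, 6.6, -11.5], "spin": 0},
    {"dp": [-2.5, 6.6, -11.5], "spin": 0},
    {"dp": [-2.5, 6.6, -11.5], "spin": 0},
  ],
)

```text
t: 8.62
tcp_pos: [628.5, 97.5, 198.6]
tool_rot: [-180.0, -0.1, 161.6]
ft_force: [-0.6, 0.3, -0.2]
gripper_width: 0.006
grip_force: 0.0
```

```bash
cat > look.py <<'E'
from fit import *
import sys
f=save("wrist",sys.argv[1]);s=arm.state();print(s["t"],s["tcp_pos"],s["ft_force"]);P=fit(f)
V=f.max(2);cx,cy=map(int,proj("wrist",[*AX,104]));r=30
y0=max(cy-r,0);m=np.zeros(V.shape,np.uint8);m[y0:cy+r,cx-r:cx+r]=V[y0:cy+r,cx-r:cx+r]<45
n,l,st,c=cv2.connectedComponentsWithStats(m);j=1+np.argmax(st[1:,4]);A=ray("wrist",c[j],104)[:2];print("cap",A)
for k,b in P.items():
    w=ray("wrist",b,72 if k=="orange" else 56)[:2]
    print(k,[(np.hypot(*(w-a)).round(1),np.degrees(np.arctan2(*(w-a)[::-1])).round(2)) for a in (A,AX)])
E
python3 look.py w4
```

```text
8.675 [628.68952225  97.61243637 198.89001088] [-0.80227252  0.23507384 -0.47195415]
red [342.5  85.4] [322, 63, 42, 45, 1502] [532.5 151.6  56. ]
blue [206.6 128. ] [186, 108, 42, 42, 1406] [527.5   0.9  56. ]
green [248.3  29.7] [226, 4, 46, 52, 1887] [455.   79.1  56. ]
orange [420.6  78.4] [408, 63, 27, 29, 514] [551.3 223.7  72. ]
cap [530.07080571  76.22889896]
red [(np.float64(75.4), np.float64(88.14)), (np.float64(71.9), np.float64(86.24))]
blue [(np.float64(75.4), np.float64(-91.99)), (np.float64(78.9), np.float64(-90.25))]
green [(np.float64(75.1), np.float64(177.82)), (np.float64(72.8), np.float64(-179.43))]
orange [(np.float64(149.0), np.float64(81.82)), (np.float64(145.8), np.float64(80.74))]
```

View pics/w4.png

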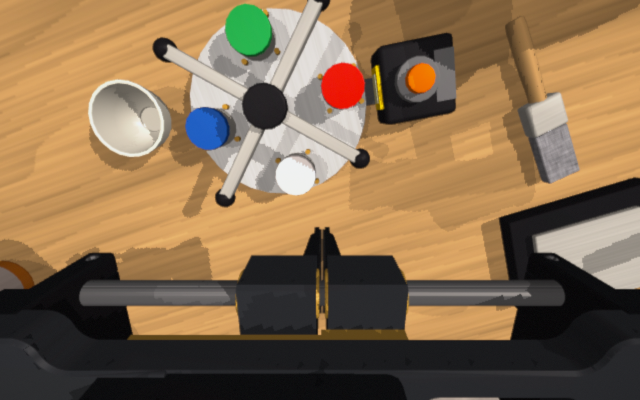

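apply_moves(
  moves=[
    {"dp": [1, -3, 2], "spin": 0},
    {"dp": [2.2, -5.8, 5], "spin": 0},
    {"dp": [2.2, -5.8, 8.5], "spin": 0},
    {"dp": [2.2, -5.8, 11], "spin": 0},
    {"dp": [2.2, -5.8, 11.5], "spin": 0},
    {"dp": [2.4, -6.3, 11.5], "spin": 0},
    {"dp": [2.5, -6.6, 11.5], "spin": 0},
    {"dp": [2.55, -6.8, 11.5], "spin": 0},
    {"dp": [2.6, -7.0, 11.5], "spin": 0},
    {"dp": [2.65, -7.15, 11.5], "spin": 0},
    {"dp": [2.67, -7.25, 11.5], "spin": 0},
    {"dp": [2.67, -7.25, 11.5], "spin": 0},
  ],
)

```text
t: 10.18
tcp_pos: [581.4, 37.5, 84.9]
tool_rot: [-180.0, 0.0, 161.7]
ft_force: [1.2, 0.8, 1.4]
gripper_width: 0.008
grip_force: 0.8
```

apply_moves(
  moves=[
    {"dp": [0, 0, 0], "spin": 0},
    {"dp": [-0.1, 0.4, 0], "spin": 0},
    {"dp": [-0.3, 1.2, -0.5], "spin": 0},
    {"dp": [-0.4, 1.4, -3], "spin": 0},
    {"dp": [-0.5, 1.5, -6.5], "spin": 0},
    {"dp": [-1.6, 4.5, -9.5], "spin": 0},
    {"dp": [-2.7, 7.2, -11.5], "spin": 0},
    {"dp": [-2.7, 7.2, -11.5], "spin": 0},
    {"dp": [-2.7, 7.2, -11.5], "spin": 0},
    {"dp": [-2.7, 7.2, -11.5], "spin": 0},
    {"dp": [-2.7, 7.2, -11.5], "spin": 0},
  ],
)

```text
t: 11.55
tcp_pos: [628.6, 96.9, 198.6]
tool_rot: [-180.0, -0.1, 161.6]
ft_force: [-0.3, 0.5, 0.1]
gripper_width: 0.006
grip_force: 0.0
```

```bash
for i in 1 2 3; do python3 look.py w5_$i|grep -v '^\S* \['; done
```

```text
(no output)
```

View pics/w5_1.png

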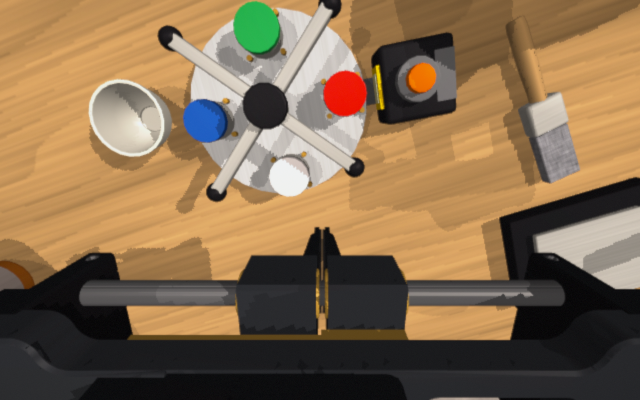

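The red tin at px (344,93) now looks in line with the reader window. My grep filtered out the numbers, so I'll measure again.

```bash
python3 look.py w6|tail -5; python3 look.py w7|tail -5; python3 - <<'E'
from h import *
# reader box side edges, independent of button
f=cv2.imread("pics/w7.png")[:,:,::-1]
h=cv2.cvtColor(f.copy(),cv2.COLOR_RGB2HSV).astype(int)
m=((h[...,0]>20)&(h[...,0]<33)&(h[...,1]>180)&(h[...,2]>120));m[:, :360]=0;m[:,400:]=0;m[140:]=0
y,x=np.nonzero(m);print(m.sum(),x.mean(),y.mean(),x.min(),x.max(),y.min(),y.max())
for z in(20,35,50):print(ray("wrist",[x.mean(),y.mean()],z))
E
```

```text
cap [530.01263404  76.2652047 ]
red [(np.float64(75.3), np.float64(82.13)), (np.float64(72.2), np.float64(80.0))]
blue [(np.float64(75.5), np.float64(-98.05)), (np.float64(78.7), np.float64(-96.09))]
green [(np.float64(75.1), np.float64(171.89)), (np.float64(72.5), np.float64(174.41))]
orange [(np.float64(149.0), np.float64(81.78)), (np.float64(145.8), np.float64(80.72))]
cap [529.99995646  76.26725769]
red [(np.float64(75.4), np.float64(82.09)), (np.float64(72.2), np.float64(79.97))]
blue [(np.float64(75.5), np.float64(-98.09)), (np.float64(78.7), np.float64(-96.14))]
green [(np.float64(75.2), np.float64(171.95)), (np.float64(72.6), np.float64(174.47))]
orange [(np.float64(148.9), np.float64(81.8)), (np.float64(145.7), np.float64(80.75))]
178 378.6292134831461 85.82022471910112 374 383 64 108
[544.28157062 193.92052644  20.        ]
[544.70186614 190.84590104  35.        ]
[545.12216166 187.77127565  50.        ]
```

Red is at 82.0° and the reader is at 81.8° from the button, or about 82.8° from the window frame, so it is aligned. Next I'll go above the button.

```bash
python3 - <<'E'
from h import *
print(arm.state()["tcp_pos"],tool([551,224.3,130]),tool([551,224.3,82]))
E
```

```text
[629.31138622  97.36824901 199.56970642] [11.43  9.59  6.96] [11.43  9.59 11.76]
```

apply_moves(
  moves=[
    {"dp": [4, 3.4, 0], "spin": 0},
    {"dp": [8, 6.8, 1], "spin": 0},
    {"dp": [11.4, 9.6, 3], "spin": 0},
    {"dp": [11.4, 9.6, 7], "spin": 0},
    {"dp": [11.4, 9.6, 10], "spin": 0},
    {"dp": [11.4, 9.6, 11.8], "spin": 0},
    {"dp": [11.4, 9.6, 11.8], "spin": 0},
    {"dp": [11.4, 9.6, 11.8], "spin": 0},
    {"dp": [11.4, 9.6, 11.8], "spin": 0},
  ],
)

```text
t: 12.92
tcp_pos: [552.6, 224.8, 83.4]
tool_rot: [179.9, 0.1, 161.7]
ft_force: [-0.0, -0.7, -0.7]
gripper_width: 0.007
grip_force: 0.0
```

```bash
python3 - <<'E'
from h import *
s=arm.state();print(s["tcp_pos"],s["ft_force"])
a=save("wrist","w8");b=cv2.imread("pics/w8.png");cv2.imwrite("pics/w8c.png",cv2.resize(b[130:330,180:480],(750,500)))
E
```

```text
[552.58734498 224.77389431  83.44561833] [-0.00490551 -0.72740325 -0.66200411]
```

View pics/w8c.png

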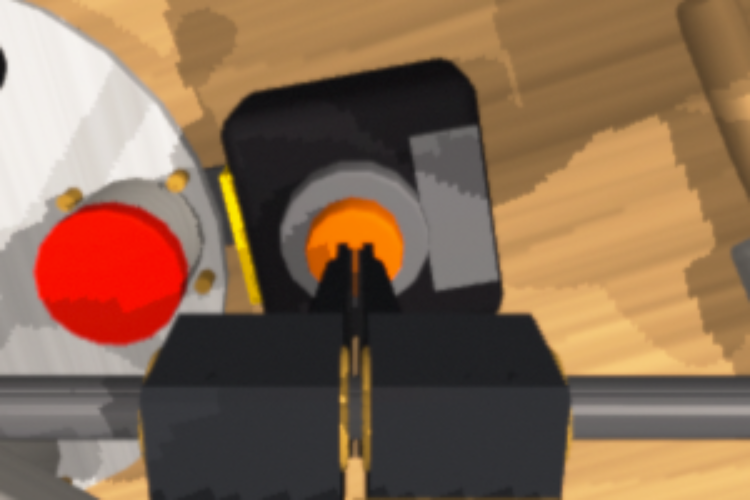

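The tapered tips are centred over the orange button, so I'll press in steps.

apply_moves(
  moves=[
    {"dp": [0, 0, 0.5], "spin": 0},
    {"dp": [0, 0, 1.0], "spin": 0},
    {"dp": [0, 0, 1.2], "spin": 0},
    {"dp": [0, 0, 1.4], "spin": 0},
    {"dp": [0, 0, 1.5], "spin": 0},
    {"dp": [0, 0, 1.5], "spin": 0},
  ],
)

```text
t: 13.72
tcp_pos: [551.5, 224.5, 66.9]
tool_rot: [-180.0, 0.0, 161.7]
ft_force: [-0.9, -0.2, 3.6]
gripper_width: 0.005
grip_force: 1.8
```

apply_moves(
  moves=[
    {"dp": [0, 0, 0.1], "spin": 0},
    {"dp": [0, 0, 0.2], "spin": 0},
    {"dp": [0, 0, 0.2], "spin": 0},
    {"dp": [0, 0, 0.2], "spin": 0},
  ],
)

```text
t: 14.22
tcp_pos: [551.5, 224.5, 66.2]
tool_rot: [-180.0, -0.0, 161.7]
ft_force: [-3.8, -1.5, 10.6]
gripper_width: 0.007
grip_force: 5.0
```

The force jumped to 10.6 N at z=66, so the button is bottomed. I'll release it and retreat.

apply_moves(
  moves=[
    {"dp": [0, 0, -0.3], "spin": 0},
    {"dp": [0, 0, -1], "spin": 0},
    {"dp": [0, 0, -3], "spin": 0},
    {"dp": [0, 0, -7], "spin": 0},
    {"dp": [-4, -3.4, -10.5], "spin": 0},
    {"dp": [-8, -6.8, -13.4], "spin": 0},
    {"dp": [-11.4, -9.6, -13.4], "spin": 0},
    {"dp": [-11.4, -9.6, -13.4], "spin": 0},
    {"dp": [-11.4, -9.6, -13.4], "spin": 0},
    {"dp": [-11.4, -9.6, -13.4], "spin": 0},
  ],
)

```text
t: 15.48
tcp_pos: [628.6, 98.7, 198.4]
tool_rot: [-180.0, -0.1, 161.8]
ft_force: [-0.1, 1.1, 0.2]
gripper_width: 0.006
grip_force: 0.0
```

```bash
python3 look.py w9
```

```text
15.525 [628.66763986  98.72551476 198.42229444] [0.12005252 0.11282849 0.29877099]
red [343.2  93.6] [323, 72, 42, 44, 1471] [540.3 150.8  56. ]
blue [202.7 120.5] [182, 100, 42, 42, 1435] [519.4   1.4  56. ]
green [254.9  27.5] [232, 2, 47, 52, 1900] [455.6  86.8  56. ]
orange [420.4  78.7] [409, 64, 25, 29, 501] [551.3 224.3  72. ]
cap [529.92448029  76.26219526]
red [(np.float64(75.3), np.float64(82.11)), (np.float64(72.1), np.float64(80.05))]
blue [(np.float64(75.6), np.float64(-98.04)), (np.float64(78.8), np.float64(-96.15))]
green [(np.float64(75.1), np.float64(171.96)), (np.float64(72.6), np.float64(174.49))]
orange [(np.float64(149.5), np.float64(81.79)), (np.float64(146.3), np.float64(80.77))]
```

View pics/w9.png

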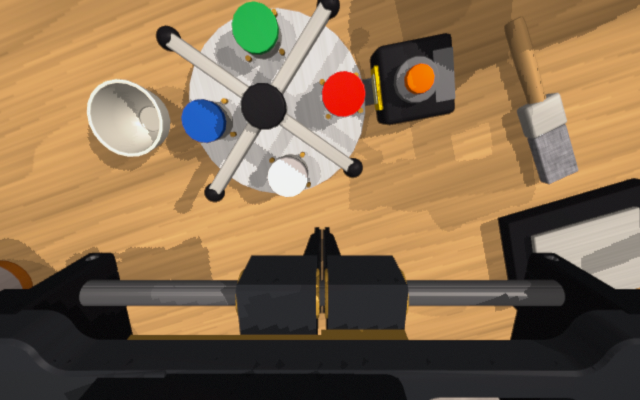

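The red tin at (343,94) is still in front of the window. The button at (420,79) is released, and nothing else has moved.

```bash
python3 -c "
from station import job
print(job.job_done())"
```

```text
the job is handed in; nothing more can be done
None
```

The job is handed in: the carousel was turned by its spokes until the red tin was within about 1° of square to the reader's window, then the orange button was pressed to its stop and released, with the tins and bystanders untouched.

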